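Twist a spring-nut stop into the jig channel

TASK

Take the loose stop with the flat wooden bar handle out of the caddy and fit it into the empty steel channel of the jig board, directly across from the stop already fitted in the other channel: enter its nut lengthwise between the lips, press it down against its spring, turn it a quarter turn and let it rise so the lips drop into its grooves. Then tug it straight up with about 12 N to check that it has caught, let go of it and leave it standing upright; work gently (never forcing the channel beyond about 40 N or crushing the spring against the floor) and leave everything else where it is.

Things in the scene. Friction and masses are not known exactly. Their poses are not given: they have to be found in the camera images.
- stop: loose stop, 82 mm tall, about 0.17 kg, upright in one of the caddy's three pockets. Origin on its axis at the underside of its uncompressed spring foot; z up along its 10 mm stud. Foot 28 x 14 x 4 mm on a coil spring, z 0 to 20; grooved steel nut bar z 20 to 30, 40 mm long (x), 20 mm wide (y); flat wooden handle z 54 to 82, 40 mm long (x), 14 mm thick (y), parallel to the bar
- stop_foot (a point): underside of the loose stop's uncompressed spring foot, on its axis (same point as the stop's origin; it does not move with the foot). The foot slides up when pushed: about 1.8 N plus 0.6 N per mm of travel; solid at 14 mm (10 N)
- stop_grip (a point): centre of the wooden handle of the loose stop, 68 mm above the stop's origin; axes as the stop's. Grasp across y (14 mm); the fingertips then stay clear of the channel at all times
- stop_groove (a point): on the loose stop's axis at the height of the groove bottoms, 27 mm above its origin; axes as the stop's. Above it, to z = 30 mm, rise a 20 x 20 mm middle boss and two end rims (16 to 20 mm from the axis along x); between them the two grooves, 6 mm wide, 3 mm deep, run across the bar, centred 13 mm either side of the axis
- slot (a point): mark on the jig for the empty channel: its centre line, halfway along, at the lips' lower edge; x along it, y across, z up. The channel is packed by eye: fixed fast, but up to 4 mm to either side and 2.5 mm higher or lower than this mark, so feel for it. Caught crosswise, stop_groove stands at the lips' true lower edge; the nut turns only with stop_groove more than 3 mm below that edge
- slot_top (a point): mark for the channel's top face, 8 mm above point slot; axes as slot's. Channel 280 mm long, 52 mm wide outside, 46 mm inside; slot 23 mm wide between down-turned lips 3 mm thick, 8 mm high. The turning nut bar's corners sweep a circle of 44.7 mm, so a nut turned off the true centre line jams on a side wall
- jig: fixed plywood board 300 x 250 x 18 mm with both channels along its x, at y = -60 mm (empty) and y = +60 mm (with the fitted stop). Origin: centre of its underside; z up. The empty channel belongs to it
- fitted: the stop already fitted in the other channel, same shape as the loose one, fixed. Origin on its axis, 20 mm above the jig's underside; x along the channels (its bar and handle lie crosswise, along its y), z up. The loose stop must end with x = 0 in this frame, within 10 mm (and about y = -120 mm)
- liner: rubber strip 6 mm thick on the board, the floor inside the empty channel; its top lies 23 mm below point slot exactly. Origin at its underside, halfway along the channel. The spring foot bears on it: with the nut caught, the spring is compressed 1.5 to 6.5 mm (2.7 to 5.7 N); a press of 8.5 to 9.5 N is deep enough to turn it
- caddy: fixed wooden caddy block 270 x 75 x 30 mm, origin at the centre of its underside, with three pockets 26 mm (x) by 46 mm (y), 22 mm deep, at x = -90, 0, +90 mm; the stops in them stand on the pocket floor, 8 mm above the underside
- ball_knob: bystander in a caddy pocket: steel pin with a black ball on top, 83 mm tall; origin at its underside
- disc_knob: bystander in a caddy pocket: steel pin with a round black disc 36 mm wide on top, 72 mm tall; origin at its underside
- offcut: bystander: wood offcut 60 x 35 x 12 mm lying on the jig board between the channels; origin at the centre of its underside
- band_roll: bystander: flat roll of wood edging 120 mm across, 22 mm high, on the table; origin at the centre of its underside
- glue: bystander: white bottle 60 mm wide, 170 mm tall; origin at the centre of its underside
- mallet: bystander: hammer lying on the table
- tape: bystander: tape measure case 70 x 35 x 60 mm; origin at the centre of its underside

How it is judged:
By the outcome, as a careful person would: the job done as asked, in the order asked, and still so for the second after the job is handed in, with the robot touching nothing.
It also fails if it takes over 72 s, if anything falls off the work surface, if the arm or the gripper's body presses on something with over 40 N, if the wrist force passes 120 N, or if a joint passes its speed limit or range.

ROBOT

A 7-joint arm with a two-finger parallel gripper is mounted at the origin on the work surface. World frame = base frame: x ahead of the robot, y to its left, z up, the work surface at z = 0. Lengths are in m, angles in degrees, forces in N, time in s.
With the tool pointing down it reaches from about 0.425 to 0.875 m from the base axis. Payload 4.7 kg.
Tool frame: the origin (TCP) lies between the finger pads; the fingertips stand env.tip_reach ahead of it and the grasp point (between the pads) lies 2 mm behind it (env.tip_reach is the distance from the TCP to the fingertips, in m); z points along the fingers, y is the line along which they close (so a half turn about z gives the same grasp; the last joint's range is limited). The gripper opens to 87 mm and grips with 3 to 60 N. Pads are 19 mm wide; open, the fingers measure 117 mm over their backs; the gripper's body (75 mm by 190 mm) begins 51 mm behind the grasp point.
Start: joints at [69.62, 18.392, -4.016, 83.108, 1.295, 78.541, -3.26], TCP at [0.235, -0.606, 0.24] pointing down, gripper open.
Joint ranges: [-163.93, 163.93], [-17.29, 119.83], [-79.2, 71.16], [3.27, 140.29], [-89.18, 269.18], [5.43, 117.66], [-154.24, 154.24]. Speed limits (degrees/s): [147.25, 147.25, 180, 180, 180, 180, 180].

INTERFACE

Orientations are given as [roll, pitch, yaw] about the fixed x, y, z axes, in that order (R = Rz(yaw) Ry(pitch) Rx(roll)).
In Python, from cell import env, read_camera gives the robot as it stands. The module is installed in compiled form; this text tells all that it offers.
- The arm moves only by the shell command python3 -m handwheel [FORCE], which reads ROWS from standard input. ROWS is one flat JSON list of numbers that holds 1 to 8 rows one after another, with no inner brackets; each row has 5 numbers: dx, dy, dz in units of 20 mm, then a turn about the tool's z in degrees, then the finger opening in m; each row is the pose to reach, as a shift and turn from the pose commanded when the command began, along the tool's axes at that moment; what a row does not reach only later rows make up. A row lasts 1/12 s, in which the tool goes at most 0.0417 m and 7.16 degrees, less where a joint would pass 70% of its speed; a pose out of reach is approached as far as the arm can. The fingers move at their own pace and stop on an object; FORCE is the grip in N (left out, the last holds). Time passes only in rows, so rows that do not move let the fingers close. It prints the time, the measured TCP pose, the force, the opening and the grip force at its end. Input that does not fit is refused with a message, and nothing moves.
- env.get_obs(): the state, without advancing time (a new reading comes with each control period).
- read_camera(name): name is "scene" or "top" or "wrist"; returns a dict with "color" (384x512x3 uint8, blue, green, red), "fx", "fy", "cx", "cy" (pixels), "world_from_camera" (4x4, takes a point from camera to world coordinates). Camera axes: x right, y down, z forward; pixel columns grow to the right and rows downward; lengths in m; the calibration is good to about 2 mm. The wrist camera is an equidistant fisheye: a pixel r from the principal point sees the ray r / f radians off the axis. A picture is of the moment at which its call begins. There is no depth.
- env.sign_off(): hands the job in; it is judged then, once.
The state is a dict: "time_s": time; "qpos": joint angles; "joint_velocities": joint speeds; "effort": joint torques, N m; "tool_pos": TCP position; "tool_rot": TCP orientation; "force": force on the tool from outside, world axes, zero at the start; "wrist_torque": the same for the moment, N m; "grip_width": finger opening in m; "grasp_force": force on a finger pad.
Only numpy, scipy, OpenCV 4.12 (cv2) and the standard library are available. Lean on these libraries where they do the work, as an engineer would, in place of code of your own. Each camera call takes 0.05 s, during which the arm holds its last target. There are 200 camera calls.

## Working session

There is one attempt and no reset: what is moved stays moved. The work goes in short steps, Python scripts to look and compute and a shell command to move; the robot and the scene stay as the last step left them, time stands still between calls to the robot, and variables do not carry over. Pictures are saved under pics/ and viewed, at most 10 in all, crops included, and the job is handed in when it is done.

```bash
mkdir -p pics; cat > h.py <<'E'
import numpy as np, cv2
from cell import env, read_camera
def snap(n,f):
    c=read_camera(n); cv2.imwrite(f'pics/{f}.png',c['color'])
    np.savez(f'pics/{f}.npz',**c); return c
def ray(c,u,v):
    T=c['world_from_camera']; d=np.array([(u-c['cx'])/c['fx'],(v-c['cy'])/c['fy'],1.])
    return T[:3,3],T[:3,:3]@d
def at_z(f,u,v,z):
    c=np.load(f'pics/{f}.npz'); o,d=ray(c,u,v); return o+d*(z-o[2])/d[2]
def proj(f,p):
    c=np.load(f'pics/{f}.npz'); T=c['world_from_camera']; q=T[:3,:3].T@(np.array(p)-T[:3,3])
    return q[0]/q[2]*c['fx']+c['cx'],q[1]/q[2]*c['fy']+c['cy']
E
python3 - <<'E'
from h import *
for n in('scene','top'):
    c=snap(n,n+'0'); print(n,c['world_from_camera'].round(3),c['fx'],c['cx'],c['cy'])
    cv2.imwrite(f'pics/{n}0b.png',cv2.resize(c['color'],(800,600),interpolation=cv2.INTER_CUBIC))
o=env.get_obs(); print(o, env.tip_reach)
E
```

```text
scene [[-0.693  0.593 -0.41   1.072]
 [ 0.721  0.572 -0.392  0.458]
 [ 0.002 -0.567 -0.824  1.107]
 [ 0.     0.     0.     1.   ]] 408.31791012273885 257.98949266738344 192.94635766229993
top [[-2.600e-02 -9.980e-01  5.500e-02  5.100e-01]
 [-1.000e+00  2.600e-02 -0.000e+00 -4.900e-02]
 [-1.000e-03 -5.500e-02 -9.980e-01  1.554e+00]
 [ 0.000e+00  0.000e+00  0.000e+00  1.000e+00]] 498.2381835879773 255.48167198673735 188.22686855236927
{'time_s': 0.1, 'qpos': array([69.61774248, 18.43664109, -4.01482241, 83.16762432,  1.29516252,
       78.53993948, -3.25948101]), 'joint_velocities': array([-0.0369024 , -0.05560854,  0.06608647, -0.16240299, -0.01034932,
        0.03334752, -0.07845943]), 'effort': array([-1.82770223e-04, -4.92570913e+01, -4.05706996e-01, -3.13397777e+01,
       -6.40874309e-02,  3.95373150e-02,  9.62966078e-05]), 'tool_pos': array([ 0.23473343, -0.60564378,  0.23855255]), 'tool_rot': array([-1.79901031e+02,  5.75072493e-03,  2.11917293e+01]), 'force': array([-0.24208341, -0.25498212,  1.37719455]), 'wrist_torque': array([ 0.00754438,  0.0138315 , -0.03474674]), 'grasp_force': 0.0, 'grip_width': 0.08693925422166991} 0.017
```

View pics/top0b.png

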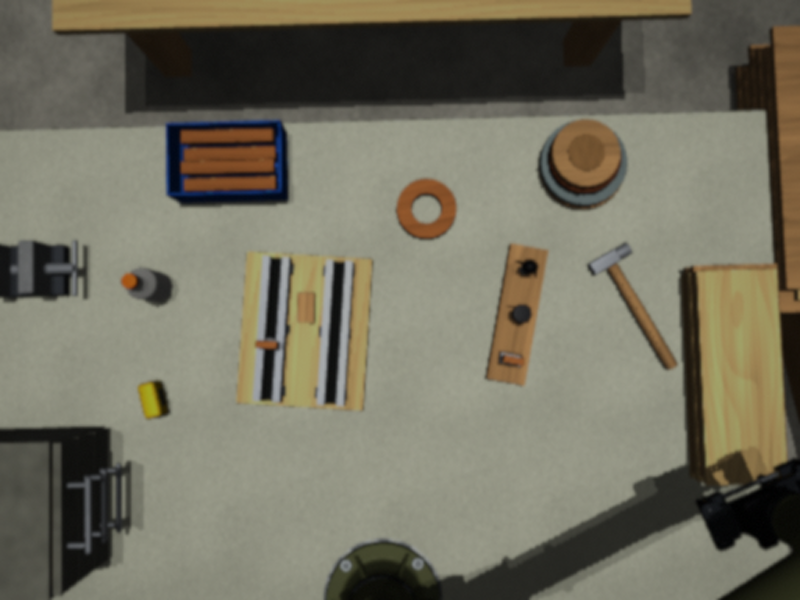

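View pics/scene0b.png

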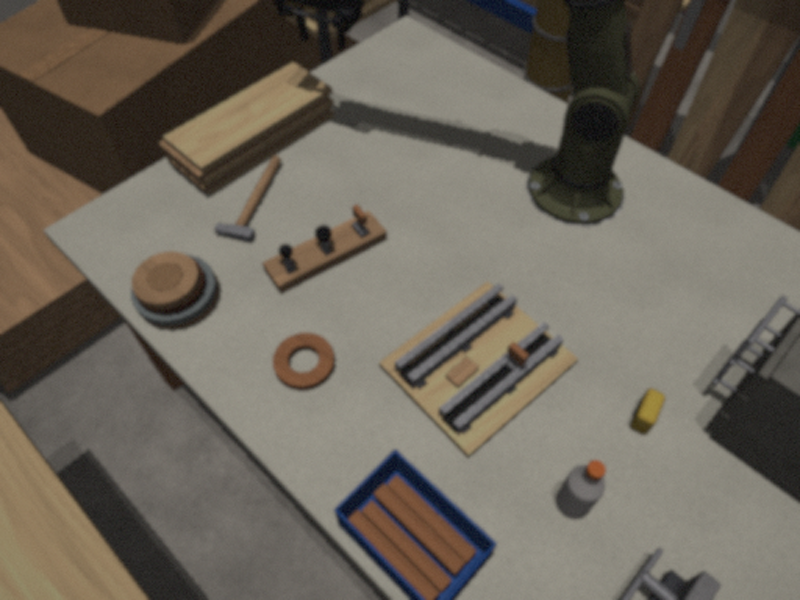

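The top view shows the caddy at about (516,315) in the 800 px picture, with the bar-handle stop in its near pocket (511,358). The jig is at (305,330), its empty channel at (335,330), and the fitted stop at (266,344). I'll enlarge both areas.

```bash
python3 - <<'E'
from h import *
c=cv2.imread('pics/top0.png')
a=c[156:268,148:243]; b=c[150:262,306:356]
cv2.imwrite('pics/crop0.png',cv2.resize(np.hstack([a,b]),None,fx=5,fy=5,interpolation=cv2.INTER_CUBIC))
E
```

```text
(no output)
```

View pics/crop0.png

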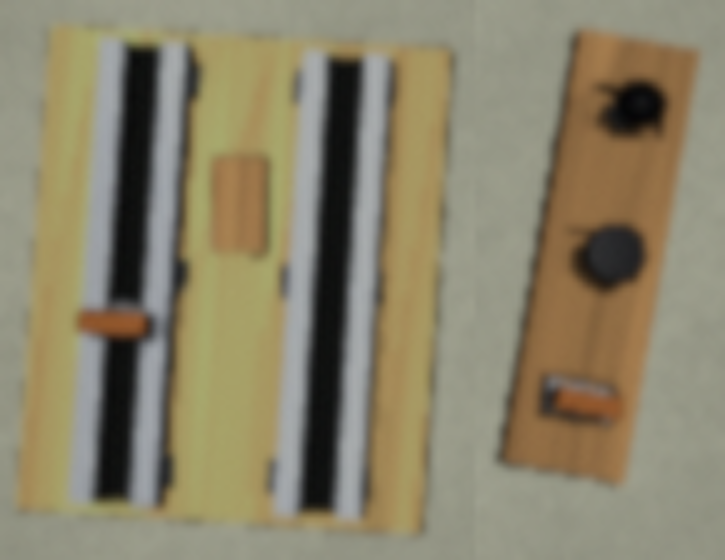

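The enlarged crop shows the jig board corners at about (52,27), (452,47), (422,532) and (18,510). The empty slot runs from (345,60) to (318,510). The fitted handle spans (80,322)–(150,325), the caddy corners are (580,30), (698,50), (625,483) and (503,460), and the loose handle is centred near (589,402).

```bash
python3 - <<'E'
from h import *
f=lambda X,Y,z:at_z('top0',148+(X+.5)/5-.5,156+(Y+.5)/5-.5,z)
g=lambda X,Y,z:at_z('top0',306+(X-475+.5)/5-.5,150+(Y+.5)/5-.5,z)
def rect(P):
    P=np.array(P)[:,:2]; c=P.mean(0); d=(P[0]+P[1]-P[2]-P[3])/2; e=(P[0]+P[3]-P[1]-P[2])/2
    print('c',c.round(4),'len',np.linalg.norm(d).round(4),np.linalg.norm(e).round(4),'yaw',np.degrees(np.arctan2(d[1],d[0])).round(2),np.degrees(np.arctan2(-e[0],e[1])).round(2))
    return c,np.arctan2(d[1],d[0])
c,y=rect([f(52,27,.018),f(452,47,.018),f(422,532,.018),f(18,510,.018)])
rect([f(305,52,.055),f(390,58,.055),f(363,517,.055),f(276,513,.055)])
R=np.array([[np.cos(y),-np.sin(y)],[np.sin(y),np.cos(y)]])
print('slot from jig',c+R@[0,-.06])
print('slot axis',f(345,60,.05),f(318,510,.05))
q=f(115,323,.102); print('fitted',q, R.T@(q[:2]-c))
cc,cy=rect([g(580,30,.03),g(698,50,.03),g(625,483,.03),g(503,460,.03)])
R=np.array([[np.cos(cy),-np.sin(cy)],[np.sin(cy),np.cos(cy)]])
for s in(-.09,0,.09): print(cc+R@[s,0])
a,b=g(557,400,.09),g(621,404,.09);print('handle',a,b,g(589,402,.09))
E
```

```text
c [0.5298 0.1388] len 0.2985 0.2482 yaw -4.88 -4.46
c [0.5241 0.0757] len 0.2767 0.0518 yaw -4.7 -4.81
slot from jig [0.52468451 0.07902797]
slot axis [0.65950894 0.06632687 0.05      ] [0.38884238 0.0883433  0.05      ]
fitted [0.50421281 0.19943675 0.102     ] [-0.03063827  0.05823138]
c [ 0.5513 -0.2797] len 0.2684 0.0745 yaw -11.8 -11.65
[ 0.46318553 -0.26128542]
[ 0.55128391 -0.27968857]
[ 0.63938228 -0.29809172]
handle [ 0.46525498 -0.24155946  0.09      ] [ 0.46195515 -0.27896068  0.09      ] [ 0.46360497 -0.26026116  0.09      ]
```

```bash
cat > d.py <<'E'
import sys; from h import *
from scipy.spatial.transform import Rotation as Ro
o=env.get_obs(); t=np.array(list(map(float,sys.argv[1:5])))
R=Ro.from_euler('xyz',o['tool_rot'],degrees=True).as_matrix()
print('delta',(R.T@(t[:3]-o['tool_pos'])).round(4),'turn',round(-((t[3]-o['tool_rot'][2]+180)%360-180),2),'q7',o['qpos'][6])
E
python3 d.py .4636 -.2603 .20 85
```

```text
delta [ 0.3382 -0.2392  0.0389] turn -63.81 q7 -3.2594810145809503
```

The manual's scale: shifts go in units of 20 mm. Converting my numbers, 0.338 m is 16.9, -0.239 m is -11.95.

```bash
echo '[16.9, -11.95, 1.9, -64, 0.05, 16.9, -11.95, 1.9, -64, 0.05, 16.9, -11.95, 1.9, -64, 0.05, 16.9, -11.95, 1.9, -64, 0.05, 16.9, -11.95, 1.9, -64, 0.05, 16.9, -11.95, 1.9, -64, 0.05, 16.9, -11.95, 1.9, -64, 0.05, 16.9, -11.95, 1.9, -64, 0.05]' | python3 -m handwheel 20; python3 d.py .4636 -.2603 .20 85
```

```text
time_s: 0.77
tool_pos: [0.4188, -0.3275, 0.2087]
tool_rot: [-180.0, 0.0, 78.8]
force: [0.2, -0.3, -0.6]
grip_width: 0.0511
grasp_force: 0.0
delta [0.0746 0.0309 0.0087] turn -6.17 q7 22.04389927161296
```

```bash
echo '[2.5, 1, 0.35, -5.5, 0.05, 2.5, 1, 0.35, -5.5, 0.05, 2.5, 1, 0.35, -5.5, 0.05, 2.5, 1, 0.35, -5.5, 0.05, 2.5, 1, 0.35, -5.5, 0.05, 2.5, 1, 0.35, -5.5, 0.05]' | python3 -m handwheel; python3 d.py .4636 -.2603 .20 85
python3 - <<'E'
from h import *
c=snap('wrist','w1'); print(c['world_from_camera'].round(3),c['fx'],c['cx'],c['cy'])
cv2.imwrite('pics/w1b.png',cv2.resize(c['color'],(800,600),interpolation=cv2.INTER_CUBIC))
E
```

```text
time_s: 1.27
tool_pos: [0.4468, -0.2864, 0.202]
tool_rot: [-180.0, 0.0, 83.8]
force: [0.2, -0.6, 0.6]
grip_width: 0.05
grasp_force: 0.0
delta [0.0277 0.0139 0.002 ] turn -1.21 q7 21.2820717487485
[[ 0.994 -0.104 -0.028  0.454]
 [-0.108 -0.961 -0.254 -0.219]
 [-0.     0.255 -0.967  0.347]
 [ 0.     0.     0.     1.   ]] 297.3186396354542 253.59932185730318 192.17687256825667
```

View pics/w1b.png

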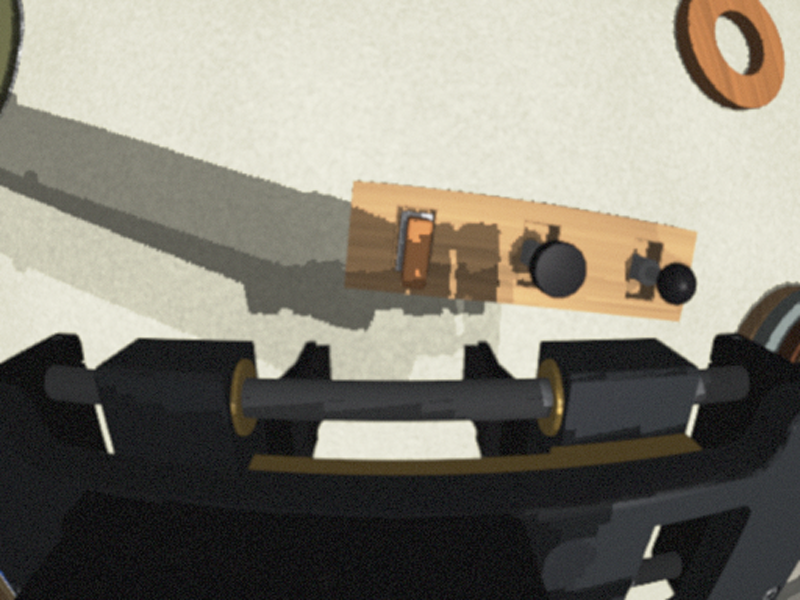

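The wrist view shows the stop's handle at about (418,245) in the 800 px picture, its ends near (420,215) and (413,285). I'll enlarge that area to measure it.

```bash
cat >> h.py <<'E'
def fray(c,u,v):
    T=c['world_from_camera']; a,b=(u-c['cx'])/c['fx'],(v-c['cy'])/c['fy']; r=np.hypot(a,b); s=np.sin(r)/r if r>1e-9 else 1.
    return T[:3,3],T[:3,:3]@np.array([a*s,b*s,np.cos(r)])
def fat_z(f,u,v,z):
    c=np.load(f'pics/{f}.npz'); o,d=fray(c,u,v); return o+d*(z-o[2])/d[2]
E
python3 - <<'E'
from h import *
c=cv2.imread('pics/w1.png')[125:195,235:295]
cv2.imwrite('pics/w1c.png',cv2.resize(c,None,fx=8,fy=8,interpolation=cv2.INTER_CUBIC))
E
```

```text
(no output)
```

View pics/w1c.png

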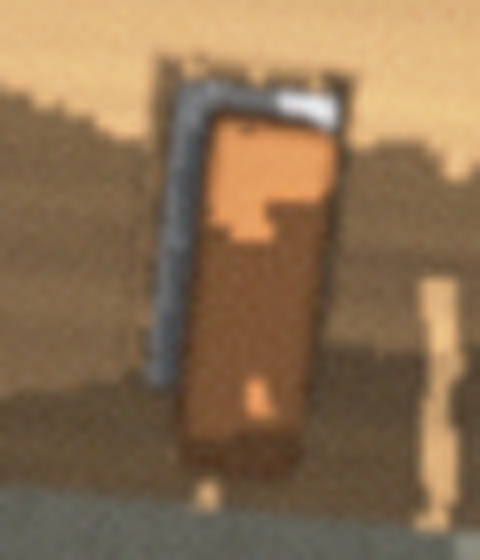

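The crop shows the handle's top face with corners at about (210,118), (338,125), (300,475) and (182,465).

```bash
python3 - <<'E'
from h import *
g=lambda X,Y,z:fat_z('w1',235+(X+.5)/8-.5,125+(Y+.5)/8-.5,z)
P=np.array([g(*p,.09) for p in((210,118),(338,125),(300,475),(182,465))]); print(P.round(4),P.mean(0).round(4))
d=P[0]+P[1]-P[2]-P[3]; print(np.linalg.norm(d)/2,np.linalg.norm(P[0]+P[3]-P[1]-P[2])/2,np.degrees(np.arctan2(d[1],d[0])))
Q=np.array([g(180,82,.038),g(345,88,.038),g(150,385,.038)]);print(Q.round(4),np.degrees(np.arctan2(*(Q[0]-Q[2])[[1,0]])))
E
```

```text
[[ 0.4576 -0.2398  0.09  ]
 [ 0.4713 -0.242   0.09  ]
 [ 0.4634 -0.2803  0.09  ]
 [ 0.4505 -0.2778  0.09  ]] [ 0.4607 -0.26    0.09  ]
0.03883704959786664 0.013514269458396037 78.92321663206822
[[ 0.455  -0.239   0.038 ]
 [ 0.4762 -0.242   0.038 ]
 [ 0.4468 -0.2785  0.038 ]] 78.25054145813709
```

```bash
python3 d.py .4617 -.260 .13 78.6
```

```text
delta [0.0277 0.0119 0.0721] turn 5.19 q7 21.27994010798096
```

```bash
echo '[1.385, 0.595, 1, 5.2, 0.05, 1.385, 0.595, 2.5, 5.2, 0.05, 1.385, 0.595, 3.6, 5.2, 0.05, 1.385, 0.595, 3.6, 5.2, 0.05, 1.385, 0.595, 3.6, 5.2, 0.05]' | python3 -m handwheel; python3 d.py .4617 -.260 .074 78.6
```

```text
time_s: 1.73
tool_pos: [0.4614, -0.2588, 0.1294]
tool_rot: [-179.9, -0.0, 78.7]
force: [-0.4, 0.3, 0.8]
grip_width: 0.0503
grasp_force: 0.0
delta [-0.0011  0.0006  0.0554] turn 0.08 q7 11.173976104555777
```

Scaled: 0.055 m is 2.75, 0.03 m is 1.5.

```bash
echo '[-0.05, 0.03, 1.5, 0, 0.05, -0.05, 0.03, 2.75, 0, 0.05, -0.05, 0.03, 2.75, 0, 0.05, -0.05, 0.03, 2.75, 0, 0.05]' | python3 -m handwheel; echo '[0, 0, 0, 0, 0, 0, 0, 0, 0, 0, 0, 0, 0, 0, 0, 0, 0, 0, 0, 0, 0, 0, 0, 0, 0, 0, 0, 0, 0, 0, 0, 0, 0, 0, 0, 0, 0, 0, 0, 0]' | python3 -m handwheel 35; python3 -c "
from h import *
o=env.get_obs();print(o['force'],o['tool_pos'],o['grip_width'])
c=snap('wrist','w2');cv2.imwrite('pics/w2b.png',c['color'])"
```

```text
time_s: 2.07
tool_pos: [0.4629, -0.26, 0.0759]
tool_rot: [-180.0, -0.0, 78.7]
force: [0.4, 0.6, 0.2]
grip_width: 0.0501
grasp_force: 0.0
time_s: 2.73
tool_pos: [0.4631, -0.2592, 0.0751]
tool_rot: [180.0, 0.0, 78.8]
force: [0.2, 0.4, 0.4]
grip_width: 0.0133
grasp_force: 34.7
[0.16953031 0.41385079 0.42993808] [ 0.46309009 -0.25917149  0.07514578] 0.013346779572681903
```

View pics/w2b.png

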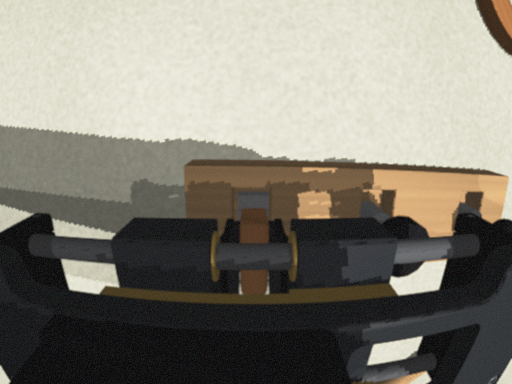

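The handle is held between the pads (opening 13.3 mm), and the neighbouring stops are untouched. Next I lift it.

```bash
echo '[0, 0, -0.5, 0, 0, 0, 0, -1.5, 0, 0, 0, 0, -3, 0, 0, 0, 0, -4.5, 0, 0, 0, 0, -5, 0, 0, 0, 0, -5, 0, 0, 0, 0, -5, 0, 0]' | python3 -m handwheel; python3 d.py .4943 .0782 .175 175.3
```

```text
time_s: 3.37
tool_pos: [0.4628, -0.2592, 0.1749]
tool_rot: [180.0, 0.0, 78.8]
force: [0.1, -0.1, -1.8]
grip_width: 0.0133
grasp_force: 34.7
delta [ 3.371e-01 -3.480e-02 -3.000e-04] turn -96.52 q7 12.241439800803247
```

```bash
echo '[16.85, -1.75, 0, -96.5, 0, 16.85, -1.75, 0, -96.5, 0, 16.85, -1.75, 0, -96.5, 0, 16.85, -1.75, 0, -96.5, 0, 16.85, -1.75, 0, -96.5, 0, 16.85, -1.75, 0, -96.5, 0, 16.85, -1.75, 0, -96.5, 0, 16.85, -1.75, 0, -96.5, 0]' | python3 -m handwheel; python3 d.py .4943 .0782 .175 175.3
```

```text
time_s: 4.03
tool_pos: [0.492, 0.0742, 0.173]
tool_rot: [-179.9, -0.1, 136.4]
force: [1.8, -1.4, -2.0]
grip_width: 0.0139
grasp_force: 34.7
delta [ 0.0011  0.0044 -0.002 ] turn -38.88 q7 31.629763913687533
```

```bash
echo '[0, 0, 0, -39, 0, 0, 0, 0, -39, 0, 0, 0, 0, -39, 0, 0, 0, 0, -39, 0, 0, 0, 0, -39, 0, 0, 0, 0, -39, 0, 0, 0, 0, -39, 0, 0, 0, 0, -39, 0]' | python3 -m handwheel; python3 d.py .4943 .0782 .175 175.3
python3 - <<'E'
from h import *
c=snap('wrist','w3'); t=snap('top','t3'); print(c['world_from_camera'].round(3))
cv2.imwrite('pics/w3b.png',cv2.resize(c['color'],(800,600),interpolation=cv2.INTER_CUBIC))
E
```

```text
time_s: 4.7
tool_pos: [0.4926, 0.0725, 0.1734]
tool_rot: [-180.0, -0.2, 175.0]
force: [0.2, 0.2, -1.0]
grip_width: 0.0139
grasp_force: 34.7
delta [-0.0012  0.0059 -0.0016] turn -0.33 q7 70.14070442774147
[[ 0.088  0.964  0.249  0.424]
 [ 0.996 -0.084 -0.023  0.078]
 [-0.001  0.25  -0.968  0.319]
 [ 0.     0.     0.     1.   ]]
```

View pics/w3b.png

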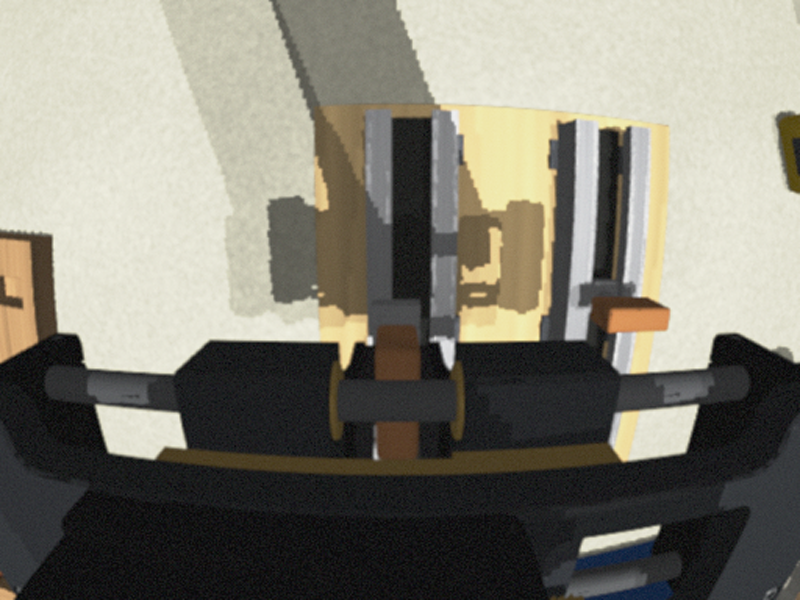

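The wrist view shows the nut at about (395,318), above the empty slot (392–432 wide at row 200). The fitted handle is at (630,315). I'll enlarge this part.

```bash
python3 - <<'E'
from h import *
c=cv2.imread('pics/w3.png')[70:222,228:432]
cv2.imwrite('pics/w3c.png',cv2.resize(cv2.convertScaleAbs(c,alpha=1.6),(798,595),fx=0,fy=0,interpolation=cv2.INTER_CUBIC))
E
```

```text
(no output)
```

View pics/w3c.png

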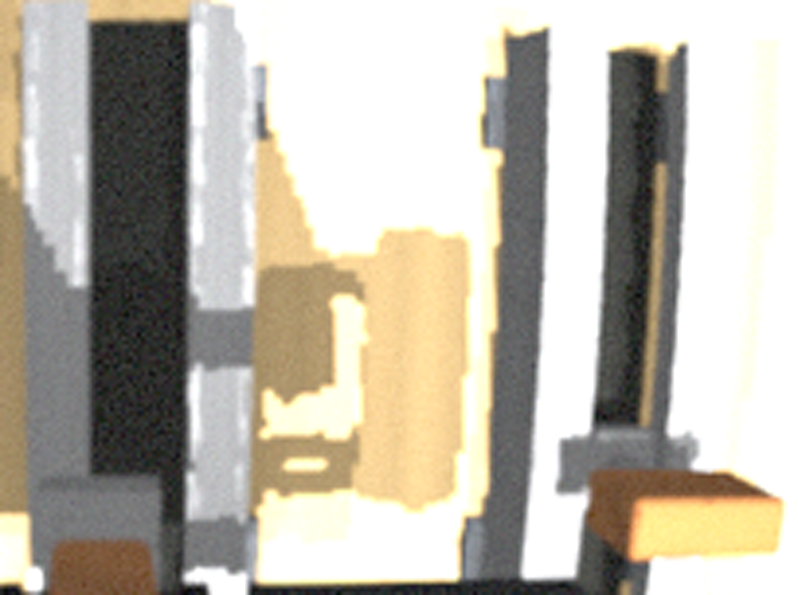

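The enlarged crop shows the following:
- **Slot edges:** x=90 and 188 at rows 22–300.
- **Channel outer edges:** about x=24 and 252.
- **Nut near end:** x=38 to 160 at rows 480–530.
- **Held handle top:** x=52 to 155 at row 545.
- **Fitted handle top face:** (635,502), (782,499), (781,550), (633,557).

```bash
python3 - <<'E'
from h import *
g=lambda X,Y,z:fat_z('w3',228+(X+.5)/3.912-.5,70+(Y+.5)/3.912-.5,z)
P=np.array([g(*p,.102) for p in((635,502),(782,499),(781,550),(633,557))]);print('fitted',P.round(4),P.mean(0).round(4))
y=np.radians(-4.75);n=np.array([-np.sin(y),np.cos(y)]);t=np.array([np.cos(y),np.sin(y)])
for nm,L in(('slot far',[(90,40),(188,40)]),('slot mid',[(90,300),(188,300)]),('slot near',[(92,450),(185,450)]),('outer',[(25,300),(251,300)]),('outer far',[(25,40),(247,40)])):
    q=[g(*p,.055)[:2] for p in L];print(nm,q[0].round(4),q[1].round(4),'n',[round(float(n@v),4) for v in q],'mid',(n@(q[0]+q[1])/2).round(4))
for nm,L,z in(('nut',[(38,505),(160,505)],.131),('handle',[(52,548),(155,548)],.188)):
    q=[g(*p,z)[:2] for p in L];print(nm,'n',[round(float(n@v),4) for v in q],'mid',(n@(q[0]+q[1])/2).round(4))
print('tcp n',n@env.get_obs()['tool_pos'][:2],'fitted t',t@P.mean(0)[:2],'tcp t',t@env.get_obs()['tool_pos'][:2])
q=g(90,40,.055)-g(90,400,.055);print(np.degrees(np.arctan2(-q[1],-q[0])))
q=g(188,40,.055)-g(188,300,.055);print(np.degrees(np.arctan2(-q[1],-q[0])))
E
```

```text
fitted [[0.494  0.1825 0.102 ]
 [0.4968 0.2202 0.102 ]
 [0.5087 0.221  0.102 ]
 [0.5061 0.1826 0.102 ]] [0.5014 0.2016 0.102 ]
slot far [0.3905 0.0775] [0.3922 0.0993] n [0.1095, 0.1314] mid 0.1205
slot mid [0.4494 0.0722] [0.4513 0.0944] n [0.1092, 0.1315] mid 0.1203
slot near [0.4843 0.0696] [0.4862 0.0912] n [0.1094, 0.1311] mid 0.1203
outer [0.4481 0.0575] [0.4524 0.1088] n [0.0944, 0.1459] mid 0.1202
outer far [0.3891 0.063 ] [0.3931 0.1126] n [0.095, 0.1447] mid 0.1199
nut n [0.1012, 0.1216] mid 0.1114
handle n [0.1061, 0.1183] mid 0.1122
tcp n 0.1131519825953405 fitted t 0.48298722046504555 tcp t 0.4853907060541653
-5.083491148490208
-4.703593322787128
```

```bash
python3 d.py .4932 .0807 .107 175.25
```

```text
delta [0.0005 0.0081 0.0671] turn -0.26 q7 70.16396418556303
```

```bash
echo '[0.025, 0.405, 0, -0.3, 0, 0.025, 0.405, 1, -0.3, 0, 0.025, 0.405, 2, -0.3, 0, 0.025, 0.405, 2.75, -0.3, 0, 0.025, 0.405, 3.35, -0.3, 0, 0.025, 0.405, 3.35, -0.3, 0, 0.025, 0.405, 3.35, -0.3, 0]' | python3 -m handwheel
python3 - <<'E'
from h import *
c=snap('wrist','w4');o=env.get_obs();print(o['force'],o['tool_pos'],o['tool_rot'])
c=c['color'][130:235,225:305]
cv2.imwrite('pics/w4c.png',cv2.resize(cv2.convertScaleAbs(c,alpha=1.6),None,fx=5.6,fy=5.6,interpolation=cv2.INTER_CUBIC))
E
```

```text
time_s: 5.38
tool_pos: [0.4937, 0.0813, 0.1078]
tool_rot: [180.0, -0.1, 175.4]
force: [1.1, -0.1, -0.9]
grip_width: 0.0137
grasp_force: 34.7
[ 0.43467416  0.74611503 -1.27862579] [0.49438244 0.08126654 0.1085715 ] [1.79974211e+02 3.38100871e-02 1.75390427e+02]
```

View pics/w4c.png

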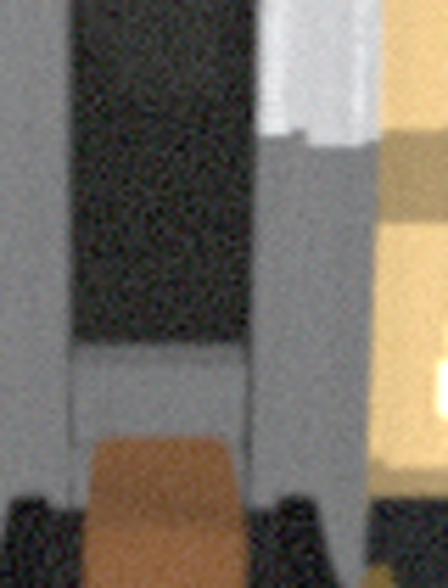

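The crop shows the slot between x=72 and 251 at row 320. The nut end spans about x=75 to 245 at row 365, so it is nearly over the slot.

```bash
python3 - <<'E'
from h import *
g=lambda X,Y,z:fat_z('w4',225+(X+.5)/5.6-.5,130+(Y+.5)/5.6-.5,z)
y=np.radians(-4.75);n=np.array([-np.sin(y),np.cos(y)])
for L,z in(([(72,150),(255,150)],.055),([(72,320),(251,320)],.055),([(75,350),(246,350)],.061),([(74,365),(245,365)],.066)):
    q=[g(*p,z)[:2] for p in L];print([round(float(n@v),4) for v in q],(n@(q[0]+q[1])/2).round(4))
print(n@env.get_obs()['tool_pos'][:2])
E
```

```text
[0.1097, 0.1316] 0.1206
[0.1095, 0.1314] 0.1204
[0.1101, 0.1305] 0.1203
[0.1103, 0.1302] 0.1202
0.12192635859638418
```

Scaled: 0.012 m is 0.6, 0.015 m is 0.75.

```bash
echo '[0, 0, 0.2, 0, 0, 0, 0, 0.4, 0, 0, 0, 0, 0.6, 0, 0, 0, 0, 0.75, 0, 0, 0, 0, 0.75, 0, 0, 0, 0, 0.75, 0, 0]' | python3 -m handwheel; echo '[0, 0, 0.15, 0, 0, 0, 0, 0.25, 0, 0, 0, 0, 0.3, 0, 0, 0, 0, 0.3, 0, 0]' | python3 -m handwheel
```

```text
time_s: 5.93
tool_pos: [0.4938, 0.0808, 0.0928]
tool_rot: [-180.0, -0.0, 175.4]
force: [0.2, 0.2, -0.2]
grip_width: 0.0137
grasp_force: 34.7
time_s: 6.27
tool_pos: [0.4945, 0.0808, 0.0874]
tool_rot: [180.0, 0.1, 175.4]
force: [0.3, 0.7, 2.2]
grip_width: 0.0141
grasp_force: 34.7
```

```bash
echo '[0, 0, -0.2, 0, 0, 0, 0, -0.2, 0, 0, 0, 0.05, -0.2, 0, 0, 0, 0.075, -0.2, 0, 0, 0, 0.1, -0.2, 0, 0, 0, 0.1, -0.2, 0, 0, 0, 0.1, -0.2, 0, 0]' | python3 -m handwheel; echo '[0, 0.025, 0, 0, 0, 0, 0.025, 0, 0, 0, 0, 0.025, 0, 0, 0]' | python3 -m handwheel
```

```text
time_s: 6.85
tool_pos: [0.494, 0.0826, 0.0909]
tool_rot: [-180.0, -0.0, 175.4]
force: [0.2, -2.2, 0.3]
grip_width: 0.0138
grasp_force: 34.7
time_s: 7.1
tool_pos: [0.494, 0.083, 0.091]
tool_rot: [-180.0, -0.0, 175.4]
force: [0.1, -1.5, 1.1]
grip_width: 0.014
grasp_force: 34.8
```

```bash
cat > r.py <<'E'
from h import *
o=env.get_obs();y=np.radians(-4.75);n=np.array([-np.sin(y),np.cos(y)])
print('n',(n@o['tool_pos'][:2]).round(5),'t',round(float(np.array([n[1],-n[0]])@o['tool_pos'][:2]),4),'Fn',(n@o['force'][:2]).round(2),'tq',o['wrist_torque'].round(3))
E
echo '[0, 0.025, 0, 0, 0, 0, 0.025, 0, 0, 0, 0, 0.025, 0, 0, 0]' | python3 -m handwheel|grep force:; python3 r.py; echo '[0, 0.025, 0, 0, 0, 0, 0.025, 0, 0, 0, 0, 0.025, 0, 0, 0]' | python3 -m handwheel|grep force:;python3 r.py;echo '[0, -0.15, 0, 0, 0, 0, -0.15, 0, 0, 0, 0, -0.15, 0, 0, 0, 0, -0.15, 0, 0, 0]' | python3 -m handwheel|grep force:;python3 r.py
```

```text
force: [-0.1, -3.7, 1.7]
grasp_force: 34.8
n 0.12376 t 0.4855 Fn -3.67 tq [-0.863 -0.001 -0.   ]
force: [-0.4, -3.5, 1.8]
grasp_force: 34.8
n 0.12388 t 0.4855 Fn -3.5 tq [-1.216  0.059 -0.026]
force: [-1.5, 0.3, 0.9]
grasp_force: 34.7
n 0.12279 t 0.4856 Fn 0.19 tq [ 0.219 -0.125 -0.025]
```

```bash
echo '[0, 0, 0, 0, 0, 0, 0, 0, 0, 0]' | python3 -m handwheel|grep force:; python3 r.py; echo '[0, -0.075, 0, 0, 0, 0, -0.075, 0, 0, 0, 0, -0.075, 0, 0, 0, 0, -0.075, 0, 0, 0]' | python3 -m handwheel|grep force:; python3 r.py; echo '[0, -0.025, 0, 0, 0, 0, -0.025, 0, 0, 0, 0, -0.025, 0, 0, 0]' | python3 -m handwheel|grep force:;python3 r.py;echo '[0, -0.025, 0, 0, 0, 0, -0.025, 0, 0, 0, 0, -0.025, 0, 0, 0]' | python3 -m handwheel|grep force:;python3 r.py;
```

```text
force: [0.1, 1.1, 1.3]
grasp_force: 34.7
n 0.12275 t 0.4856 Fn 1.12 tq [ 0.422 -0.067 -0.027]
force: [0.1, 1.4, 0.3]
grasp_force: 34.7
n 0.12067 t 0.4857 Fn 1.43 tq [ 0.58  -0.151  0.007]
force: [-0.1, 2.4, -0.1]
grasp_force: 34.7
n 0.12035 t 0.4857 Fn 2.37 tq [ 0.807 -0.208  0.004]
force: [1.3, 5.4, -0.8]
grasp_force: 34.7
n 0.12022 t 0.4857 Fn 5.46 tq [ 1.329 -0.363 -0.054]
```

Scaled: 0.0022 m is 0.11.

```bash
echo '[0, 0.11, 0, 0, 0, 0, 0.11, 0, 0, 0, 0, 0.11, 0, 0, 0, 0, 0.11, 0, 0, 0]' | python3 -m handwheel; python3 r.py; python3 d.py .494 .081 .079 175.25
```

```text
time_s: 9.27
tool_pos: [0.494, 0.08, 0.091]
tool_rot: [-179.9, -0.0, 175.4]
force: [-0.4, -0.9, 1.1]
grip_width: 0.0136
grasp_force: 34.8
n 0.12066 t 0.4856 Fn -0.9 tq [ 0.047 -0.233 -0.056]
delta [0.    0.001 0.012] turn 0.1 q7 64.56809816083448
```

Scaled: 0.001 m is 0.05.

```bash
echo '[0, 0, 0, 0, 0, 0, 0, 0, 0, 0, 0, 0, 0, 0, 0]' | python3 -m handwheel|grep force:; python3 r.py;  echo '[0, 0.05, 0, 0, 0, 0, 0.05, 0, 0, 0, 0, 0.05, 0, 0, 0, 0, 0.05, 0, 0, 0]' | python3 -m handwheel|grep force:; python3 r.py
```

```text
force: [0.1, -0.1, 0.5]
grasp_force: 34.8
n 0.12081 t 0.4856 Fn -0.13 tq [-0.33  -0.2    0.034]
force: [-0.3, -1.5, 0.0]
grasp_force: 34.8
n 0.12248 t 0.4854 Fn -1.48 tq [-0.28  -0.131 -0.028]
```

Scaled: 0.003 m is 0.15, -0.0004 m is -0.02.

```bash
echo '[0, -0.02, 0.15, 0, 0, 0, -0.02, 0.3, 0, 0, 0, -0.02, 0.4, 0, 0, 0, -0.02, 0.5, 0, 0, 0, -0.02, 0.5, 0, 0, 0, -0.02, 0.5, 0, 0]' | python3 -m handwheel; python3 r.py
```

```text
time_s: 10.35
tool_pos: [0.4941, 0.0818, 0.0813]
tool_rot: [-180.0, -0.0, 175.4]
force: [-1.4, -1.4, 6.6]
grip_width: 0.0136
grasp_force: 34.8
n 0.12239 t 0.4856 Fn -1.55 tq [-0.176  0.327  0.03 ]
```

```bash
echo '[0, -0.015, 0.04, 0, 0, 0, -0.015, 0.075, 0, 0, 0, -0.015, 0.075, 0, 0, 0, -0.015, 0.075, 0, 0, 0, -0.015, 0.075, 0, 0]' | python3 -m handwheel; python3 r.py
```

```text
time_s: 10.77
tool_pos: [0.4941, 0.0817, 0.08]
tool_rot: [180.0, -0.0, 175.4]
force: [-2.0, -1.3, 7.2]
grip_width: 0.0137
grasp_force: 34.8
n 0.1223 t 0.4856 Fn -1.45 tq [-0.076  0.442  0.009]
```

```bash
echo '[0, 0, 0, 3, 0, 0, 0, 0, 7, 0, 0, 0, 0, 11, 0, 0, 0, 0, 15, 0, 0, 0, 0, 18, 0, 0, 0, 0, 21, 0, 0, 0, 0, 24, 0, 0, 0, 0, 24, 0]' | python3 -m handwheel; python3 r.py
```

```text
time_s: 11.43
tool_pos: [0.4949, 0.0821, 0.0803]
tool_rot: [179.9, 0.1, 151.3]
force: [-0.2, 0.4, 7.0]
grip_width: 0.0139
grasp_force: 34.8
n 0.12284 t 0.4864 Fn 0.4 tq [ 0.086  0.034 -0.026]
```

```bash
echo '[0, 0, 0, 4, 0, 0, 0, 0, 8, 0, 0, 0, 0, 12, 0, 0, 0, 0, 16, 0, 0, 0, 0, 20, 0, 0, 0, 0, 20, 0, 0, 0, 0, 20, 0]' | python3 -m handwheel; python3 r.py
```

```text
time_s: 12.02
tool_pos: [0.4953, 0.0822, 0.0805]
tool_rot: [179.8, 0.1, 131.4]
force: [-0.3, 0.2, 6.9]
grip_width: 0.0136
grasp_force: 34.8
n 0.12295 t 0.4868 Fn 0.13 tq [ 0.112 -0.064 -0.042]
```

```bash
echo '[0, 0, 0, 4, 0, 0, 0, 0, 8, 0, 0, 0, 0, 12, 0, 0, 0, 0, 16, 0, 0, 0, 0, 20, 0, 0, 0, 0, 24, 0, 0, 0, 0, 28, 0, 0, 0, 0, 28, 0]' | python3 -m handwheel; python3 r.py
```

```text
time_s: 12.68
tool_pos: [0.4955, 0.0822, 0.0806]
tool_rot: [179.8, -0.0, 103.2]
force: [0.4, 0.5, 7.1]
grip_width: 0.0135
grasp_force: 34.8
n 0.12299 t 0.487 Fn 0.55 tq [-0.022 -0.198 -0.024]
```

```bash
echo '[0, 0, 0, 4, 0, 0, 0, 0, 8, 0, 0, 0, 0, 12, 0, 0, 0, 0, 16, 0, 0, 0, 0, 18, 0, 0, 0, 0, 18, 0, 0, 0, 0, 18, 0]' | python3 -m handwheel; python3 r.py
```

```text
time_s: 13.27
tool_pos: [0.4956, 0.0821, 0.0806]
tool_rot: [179.8, -0.1, 85.4]
force: [1.0, 0.6, 6.0]
grip_width: 0.0137
grasp_force: 34.8
n 0.1229 t 0.4871 Fn 0.73 tq [-0.019 -0.198  0.013]
```

Scaled: -0.0004 m is -0.02, -0.004 m is -0.2.

```bash
echo '[-0.02, 0, -0.05, 0, 0, -0.02, 0, -0.1, 0, 0, -0.02, 0, -0.15, 0, 0, -0.02, 0, -0.2, 0, 0, -0.02, 0, -0.2, 0, 0]' | python3 -m handwheel; python3 r.py;echo '[0, 0, -0.05, 0, 0, 0, 0, -0.1, 0, 0, 0, 0, -0.1, 0, 0, 0, 0, -0.1, 0, 0]' | python3 -m handwheel; python3 r.py
```

```text
time_s: 13.68
tool_pos: [0.4955, 0.082, 0.0844]
tool_rot: [179.8, -0.1, 85.4]
force: [2.8, 2.5, 3.9]
grip_width: 0.0138
grasp_force: 34.8
n 0.12271 t 0.487 Fn 2.77 tq [ 0.407 -0.634 -0.009]
time_s: 14.02
tool_pos: [0.4942, 0.0811, 0.0856]
tool_rot: [180.0, -0.0, 85.4]
force: [2.7, 1.6, 4.1]
grip_width: 0.0141
grasp_force: 34.8
n 0.12173 t 0.4858 Fn 1.82 tq [ 0.353 -0.608 -0.007]
```

The manual's scale: shifts go in units of 20 mm. Converting my numbers, -0.001 m is -0.05.

```bash
echo '[0, 0, -0.05, 0, 0, 0, 0, -0.05, 0, 0, 0, 0, -0.05, 0, 0]' | python3 -m handwheel;python3 r.py;echo '[0, 0, -0.05, 0, 0, 0, 0, -0.05, 0, 0, 0, 0, -0.05, 0, 0]' | python3 -m handwheel; python3 r.py
```

```text
time_s: 14.27
tool_pos: [0.4939, 0.0809, 0.0865]
tool_rot: [-180.0, 0.0, 85.4]
force: [1.6, 1.3, 2.2]
grip_width: 0.0139
grasp_force: 34.8
n 0.12153 t 0.4855 Fn 1.46 tq [ 0.395 -0.656 -0.063]
time_s: 14.52
tool_pos: [0.4937, 0.0808, 0.0874]
tool_rot: [-180.0, 0.0, 85.4]
force: [2.0, 1.1, 2.7]
grip_width: 0.0139
grasp_force: 34.8
n 0.12136 t 0.4854 Fn 1.3 tq [ 0.319 -0.516  0.02 ]
```

```bash
echo '[0.03, 0, 0, 0, 0, 0.03, 0, -0.05, 0, 0, 0.03, 0, -0.05, 0, 0, 0.03, 0, -0.05, 0, 0]' | python3 -m handwheel;python3 r.py;echo '[0, 0, -0.05, 0, 0, 0, 0, -0.05, 0, 0, 0, 0, -0.05, 0, 0]' | python3 -m handwheel; python3 r.py
```

```text
time_s: 14.85
tool_pos: [0.4937, 0.081, 0.0883]
tool_rot: [-180.0, 0.0, 85.4]
force: [1.5, -0.8, 1.3]
grip_width: 0.0138
grasp_force: 34.8
n 0.12158 t 0.4853 Fn -0.69 tq [-0.169 -0.582  0.036]
time_s: 15.1
tool_pos: [0.4936, 0.081, 0.0885]
tool_rot: [-179.9, 0.0, 85.4]
force: [5.4, -0.7, -9.9]
grip_width: 0.0139
grasp_force: 34.9
n 0.12158 t 0.4852 Fn -0.27 tq [-0.2   -1.379 -0.026]
```

Scaled: 0.001 m is 0.05.

```bash
echo '[0, 0, 0.05, 0, 0, 0, 0.05, 0.05, 0, 0, 0, 0.05, 0.05, 0, 0, 0, 0.05, 0.05, 0, 0]' | python3 -m handwheel;python3 r.py;echo '[0, 0, -0.025, 0, 0, 0, 0, -0.05, 0, 0, 0, 0, -0.05, 0, 0, 0, 0, -0.05, 0, 0]' | python3 -m handwheel; python3 r.py
```

```text
time_s: 15.43
tool_pos: [0.4939, 0.0811, 0.0884]
tool_rot: [-179.9, 0.1, 85.4]
force: [-1.2, -2.5, -0.5]
grip_width: 0.0135
grasp_force: 34.9
n 0.12174 t 0.4855 Fn -2.58 tq [-0.434  0.233 -0.027]
time_s: 15.77
tool_pos: [0.4939, 0.0811, 0.0885]
tool_rot: [-179.9, 0.0, 85.4]
force: [0.3, -1.3, -9.4]
grip_width: 0.0139
grasp_force: 34.9
n 0.12169 t 0.4855 Fn -1.29 tq [-0.44  -0.114 -0.008]
```

Held straight at about 9.4 N, so it has caught. I'll add a little more pull to reach 12 N.

```bash
echo '[0, 0, -0.015, 0, 0, 0, 0, -0.015, 0, 0, 0, 0, -0.015, 0, 0, 0, 0, -0.015, 0, 0, 0, 0, -0.015, 0, 0]' | python3 -m handwheel;python3 r.py
```

```text
time_s: 16.18
tool_pos: [0.4939, 0.0811, 0.0887]
tool_rot: [-179.9, 0.0, 85.4]
force: [0.6, -2.2, -20.2]
grip_width: 0.0133
grasp_force: 34.9
n 0.12171 t 0.4855 Fn -2.19 tq [-0.484 -0.392  0.033]
```

Scaled: 0.0002 m is 0.01.

```bash
echo '[0, 0, 0.01, 0, 0, 0, 0, 0.01, 0, 0, 0, 0, 0.01, 0, 0, 0, 0, 0.01, 0, 0]' | python3 -m handwheel;python3 r.py
```

```text
time_s: 16.52
tool_pos: [0.494, 0.0811, 0.0887]
tool_rot: [-179.9, 0.0, 85.4]
force: [0.3, -2.7, -23.5]
grip_width: 0.0139
grasp_force: 34.9
n 0.12171 t 0.4855 Fn -2.7 tq [-0.559 -0.175 -0.006]
```

Scaled: 0.0006 m is 0.03.

```bash
echo '[0, 0, 0.03, 0, 0, 0, 0, 0.03, 0, 0, 0, 0, 0.03, 0, 0]' | python3 -m handwheel;python3 r.py
```

```text
time_s: 16.77
tool_pos: [0.494, 0.0811, 0.0887]
tool_rot: [-179.9, 0.0, 85.4]
force: [-2.8, -3.0, -20.9]
grip_width: 0.0133
grasp_force: 34.9
n 0.12177 t 0.4856 Fn -3.24 tq [-0.669  0.585 -0.034]
```

Scaled: 0.0006 m is 0.03.

```bash
echo '[0, 0, 0.03, 0, 0, 0, 0, 0.03, 0, 0, 0, 0, 0.03, 0, 0]' | python3 -m handwheel;python3 r.py
```

```text
time_s: 17.02
tool_pos: [0.4941, 0.0811, 0.0886]
tool_rot: [-179.9, 0.1, 85.4]
force: [-4.8, -3.8, -16.5]
grip_width: 0.0138
grasp_force: 34.9
n 0.12179 t 0.4857 Fn -4.21 tq [-0.787  1.018  0.019]
```

```bash
echo '[-0.025, -0.03, 0.025, 0, 0, -0.025, -0.03, 0.025, 0, 0, -0.025, -0.03, 0.025, 0, 0]' | python3 -m handwheel;python3 r.py;  echo '[0, 0, 0, 0, 0, 0, 0, 0, 0, 0, 0, 0, 0, 0, 0, 0, 0, 0, 0, 0]' | python3 -m handwheel;python3 r.py
```

```text
time_s: 17.27
tool_pos: [0.494, 0.0811, 0.0886]
tool_rot: [-180.0, 0.0, 85.4]
force: [-3.0, -2.6, -14.2]
grip_width: 0.0141
grasp_force: 34.9
n 0.12177 t 0.4856 Fn -2.89 tq [-0.65   0.998  0.022]
time_s: 17.6
tool_pos: [0.4941, 0.0811, 0.0886]
tool_rot: [-180.0, 0.0, 85.4]
force: [-4.0, -2.2, -14.6]
grip_width: 0.0136
grasp_force: 34.9
n 0.12177 t 0.4857 Fn -2.56 tq [-0.676  1.022 -0.013]
```

Scaled: -0.001 m is -0.05, 0.0004 m is 0.02.

```bash
echo '[-0.015, -0.05, 0.02, 0, 0, -0.015, -0.05, 0.02, 0, 0, -0.015, -0.05, 0.02, 0, 0, -0.015, -0.05, 0.02, 0, 0]' | python3 -m handwheel;python3 r.py;  echo '[0, 0, 0, 0, 0, 0, 0, 0, 0, 0, 0, 0, 0, 0, 0, 0, 0, 0, 0, 0]' | python3 -m handwheel
```

```text
time_s: 17.93
tool_pos: [0.4939, 0.0811, 0.0885]
tool_rot: [179.9, -0.0, 85.4]
force: [-4.2, -1.1, -8.6]
grip_width: 0.0139
grasp_force: 34.9
n 0.12171 t 0.4855 Fn -1.47 tq [-0.485  1.021 -0.037]
time_s: 18.27
tool_pos: [0.494, 0.0811, 0.0885]
tool_rot: [179.9, -0.0, 85.4]
force: [-4.2, -1.5, -5.5]
grip_width: 0.0134
grasp_force: 34.9
```

```bash
echo '[0, -0.05, -0.02, 0, 0, 0, -0.05, -0.02, 0, 0, 0, -0.05, -0.02, 0, 0]' | python3 -m handwheel;echo '[0, 0, 0, 0, 0, 0, 0, 0, 0, 0, 0, 0, 0, 0, 0]' | python3 -m handwheel
```

```text
time_s: 18.52
tool_pos: [0.4937, 0.081, 0.0885]
tool_rot: [179.8, -0.0, 85.4]
force: [-0.1, -2.2, -10.6]
grip_width: 0.014
grasp_force: 34.9
time_s: 18.77
tool_pos: [0.4936, 0.081, 0.0885]
tool_rot: [179.8, -0.0, 85.4]
force: [1.7, -1.0, -10.5]
grip_width: 0.0138
grasp_force: 34.9
```

```bash
echo '[0, 0, -0.005, 0, 0, 0, 0, -0.005, 0, 0, 0, 0, -0.005, 0, 0, 0, 0, -0.005, 0, 0, 0, 0, -0.005, 0, 0, 0, 0, -0.005, 0, 0]' | python3 -m handwheel;python3 r.py
```

```text
time_s: 19.27
tool_pos: [0.4935, 0.081, 0.0885]
tool_rot: [179.9, -0.0, 85.4]
force: [5.2, -0.2, -10.6]
grip_width: 0.0137
grasp_force: 34.9
n 0.12162 t 0.4851 Fn 0.21 tq [-0.227 -1.452 -0.011]
```

Held for about a second at about 11 N without the stop moving, so it has caught. I'll relax the pull and release.

Scaled: 0.0007 m is 0.035, 0.0006 m is 0.03.

```bash
echo '[0, 0.035, 0.03, 0, 0, 0, 0.035, 0.03, 0, 0, 0, 0.035, 0.03, 0, 0, 0, 0.035, 0.03, 0, 0]' | python3 -m handwheel;python3 r.py
```

```text
time_s: 19.6
tool_pos: [0.4936, 0.081, 0.0884]
tool_rot: [179.9, -0.0, 85.4]
force: [0.6, -1.5, 0.2]
grip_width: 0.0142
grasp_force: 34.9
n 0.12161 t 0.4852 Fn -1.43 tq [-0.228 -0.459 -0.024]
```

Forces are near zero. I'll open the fingers to 40 mm and rise.

```bash
echo '[0, 0, 0, 0, 0.02, 0, 0, 0, 0, 0.03, 0, 0, 0, 0, 0.04, 0, 0, 0, 0, 0.04, 0, 0, 0, 0, 0.04, 0, 0, 0, 0, 0.04]' | python3 -m handwheel; echo '[0, 0, -0.5, 0, 0.04, 0, 0, -1.5, 0, 0.04, 0, 0, -3, 0, 0.04, 0, 0, -4.5, 0, 0.04, 0, 0, -6, 0, 0.04, 0, 0, -6, 0, 0.04, 0, 0, -6, 0, 0.04]' | python3 -m handwheel; python3 d.py .38 -.3 .25 60
python3 - <<'E'
from h import *
a=snap('top','t9')['color'][150:270,140:360]; w=snap('wrist','w9')['color']
a=cv2.resize(a,(800,436),interpolation=cv2.INTER_CUBIC)
b=snap('scene','s9')['color']
cv2.imwrite('pics/fin.png',np.hstack([cv2.resize(a[:,:500],(400,349)),cv2.resize(w,(400,300))[:, :] if 0 else cv2.resize(w[60:320,130:420],(389,349),interpolation=cv2.INTER_CUBIC)]))
E
```

```text
time_s: 20.1
tool_pos: [0.4929, 0.0808, 0.0874]
tool_rot: [-180.0, 0.0, 85.4]
force: [0.7, -0.0, 0.6]
grip_width: 0.0385
grasp_force: 0.0
time_s: 20.68
tool_pos: [0.4944, 0.0811, 0.21]
tool_rot: [179.7, -0.0, 85.4]
force: [0.1, 0.4, -0.3]
grip_width: 0.0402
grasp_force: 0.0
delta [-0.3891 -0.0831 -0.0404] turn 25.38 q7 -18.213773717033387
```

View pics/fin.png

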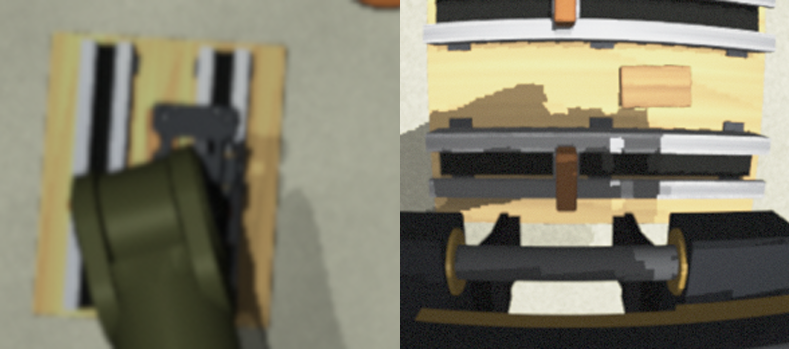

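The last picture shows the stop standing crosswise in the empty channel, handle at (566,180). The fitted handle is directly across at (566,10), and the offcut is undisturbed.

```bash
python3 -c "
from cell import env
print(env.sign_off())"
```

```text
the job is handed in; nothing more can be done
None
```

The stop is caught crosswise in the empty channel, directly across from the fitted one and standing upright, and the job is handed in; the tug check briefly peaked near 23 N before I eased it to hold at about 11 N.

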